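# Hang up the eye spanner and hold the belt tensioner back

### The arm

A 6-joint arm with a two-finger parallel gripper is mounted at the origin on the work surface. World frame = base frame: x ahead of the robot, y to its left, z up, the work surface at z = 0. Lengths are in mm, angles in rad, forces in N, time in s.
With the tool pointing down it reaches from about 275 to 825 mm from the base axis. Payload 4.9 kg.
Tool frame: the origin (TCP) lies at the very end of the fingers, on their centre line; the grasp point (between the pads) lies 19 mm behind it; z points along the fingers, y is the line along which they close (so a half turn about z gives the same grasp; the last joint's range is limited). The gripper opens to 85 mm and grips with 20 to 120 N. Pads are 22 mm wide; open, the fingers measure 114 mm over their backs; the gripper's body (76 mm by 85 mm) begins 54 mm behind the grasp point. The pads swing forward as they close: fully open they stand 13 mm farther back than shut.
Start: joints at [1.083, 0.326, -0.193, 1.052, 0, 1.437], TCP at [190.551, 515.954, 231.281] pointing down, gripper open.
Joint ranges: [-2.65, 2.65], [-0.97, 1.79], [-1.3, 1.35], [-1.93, 2.1], [-1.47, 1.37], [-3.14, 3.14]. Speed limits (rad/s): [2.57, 2.57, 3.14, 3.14, 3.14, 3.14].

### API

Orientations are given as [roll, pitch, yaw] about the fixed x, y, z axes, in that order (R = Rz(yaw) Ry(pitch) Rx(roll)).
In Python, from bench import bot, solve_ik, imaging gives the robot as it stands. Calls block until the motion is done:
- bot.move_ptp(position, orientation): joint-space move of the TCP to a pose.
- bot.movel(position, rot=None, max_speed=150, threshold=None): straight line of the TCP; rot=None keeps the orientation; max_speed is the mean speed in mm/s. With threshold (N) it stops when the force on the tool has changed by that much, and returns True; else False.
- bot.move_j(angles): joint-space move.
- bot.grip(opening, effort=None): opening from 0.0 (shut) to 1.0 (fully open); effort is the grip in N (None keeps the last); returns when the fingers have stopped.
- bot.dwell(seconds).
- solve_ik(position, orientation): joint angles nearest the present ones, or None.
- bot.get_state(): the state.
- imaging.capture(name): name is "side" or "top" or "wrist"; returns the picture (420x560x3 uint8, blue, green, red); there is no depth.
- imaging.camera_model(name): a dict with "K" (3x3 intrinsics, pixels), "k1" (the pictures are not rectified: a ray, as slopes to the right and down, at radius r is drawn at 1 + k1 r^2 times it, then the intrinsics apply), "position" and "rotation" of the camera in the world. Camera axes: x right, y up, looking along -z (the intrinsics and any distortion apply to the point x, -y, -z); pixel columns grow to the right and rows downward; lengths in mm; the calibration is good to about 2 mm. A picture is of the moment at which its call begins: read the wrist's pose just before it. camera_model takes no time and is no camera call; for the wrist camera it gives the pose at the moment of the call.
A pose or a line that the arm cannot do raises bot.IKError and nothing moves.
- bot.sign_off(): hands the job in; it is judged then, once.
The state is a dict: "t": time; "qpos": joint angles; "joint_velocities": joint speeds; "effort": joint torques, N m; "tcp_pos": TCP position; "orientation": TCP orientation; "contact_force": force on the tool from outside, world axes, zero at the start; "wrist_torque": the same for the moment, N m; "opening": opening from 0.0 (shut) to 1.0 (fully open); "gripper_force": force on a finger pad.
Only numpy, scipy, OpenCV 4.12 (cv2) and the standard library are available. Lean on these libraries where they do the work, as an engineer would, in place of code of your own. Each camera call takes 0.05 s, during which the arm holds its last target. There are 200 camera calls.

### The job

An eye spanner has been left lying in the path of the spring-loaded belt tension arm of the small engraving drive. Hang the spanner by its eye on the peg of the stand and let go of it, then swing the tension arm against its spring all the way to its stop, and finish while still holding it there, ready for the belt to be changed. Do not disturb the vase, the jar or the cup.

Things in the scene. Friction and masses are not known exactly. Their poses are not given: they have to be found in the camera images.
- drive: Green cast belt drive fixed to the bench, left or right side. Origin: on the tension arm's vertical pivot axis, at bench level; z up. Headstock block (70 x 110 mm, 90 high, stub spindle to +y) 32 to 102 mm to +x of the pivot. Spring barrel on the pivot: radius 21, top at 50 mm. The arm points to -x, turned 0.55 rad to the +y side at rest and 0.55 rad to the -y side at its stop.
- tension_arm (a joint): Angle of the sprung tension arm about the pivot, rad: 0 at rest, 1.10 hard on its stop; grows counter-clockwise seen from above. The spring always drives it back to 0: about 3 N at the pin at rest, evenly growing to about 8 N at the stop. The arm is a steel bar 14 mm wide, 6 to 18 mm above the bench, so things lying on the bench are in its way.
- pin (a point): Centre of the upright round steel pin at the arm's end, 150 mm from the pivot axis: 16 mm diameter, 30 to 75 mm above the bench, free all round; this point is at 55 mm. Under it is a black idler roller, 30 mm diameter, 6 to 30 mm above the bench. The pin swings with the arm.
- spanner: Loose flat steel eye spanner, about 0.15 kg, 10 mm thick, lying flat in the arm's path. Origin: underside, middle of the shank, near the centre of mass. x runs along the shank to the eye, z up. Shank 12 mm wide, straight from x = -48 to +42 mm; round eye at x = +60 mm (outer diameter 40, hole 26 mm); open jaw 30 mm wide at the other end, to x = -73 mm.
- eye (a point): Centre of the spanner's eye hole, at mid thickness (60 mm from the spanner's origin along its x).
- peg_stand: Fixed stand: green foot (radius 45, 12 mm high), steel post 16 mm thick, top at 175 mm. Origin: centre of the foot's underside. A round steel peg, 8 mm thick, leaves the post top towards the stand's -x, rising at 45 degrees. A level spanner, eye towards +x, can be passed eye first down along the peg, over the post top; let go, it swings down and hangs.
- peg_tip (a point): Centre of the rounded free end of the peg: 44 mm to the stand's -x from the post axis, 209 mm above the bench.
- peg_root (a point): Point on the peg's axis where it leaves the post: 8 mm to the stand's -x from the post axis, 173 mm above the bench.
- vase: Bystander: white vase, 205 mm tall, 110 mm widest, 1.2 kg; origin at the centre of its underside.
- jar: Bystander: glass jar with a lid, 60 mm diameter, 75 mm tall; origin at the centre of its underside.
- cup: Bystander: blue ceramic cup, 80 mm diameter, 80 mm tall; origin at the centre of its underside.
Mind the look-alikes: they are no part of the job. Several things look just like the spanner: the one meant starts farthest from the robot's base.

How it is judged (in metres and radians):
On the way, in this order (a step that is already met when the one before it is completed fails the run):
1. the spanner hangs by its eye on the peg, let go (distance between eye and peg_root below 0.045 m and x of eye in the frame of peg_stand below -0.005 m and angle between spanner's own x axis and vertical below 0.5 rad and height (world z) of spanner above 0.07 m and contact force between spanner and peg_stand above 0.3 N and contact force between spanner and the fingers below 0.1 N), for 0.2 s.
2. the fingers hold the tension arm at its stop (value of joint tension_arm above 1.04 rad and contact force between the fingers and drive above 2 N), for 0.2 s.
At the end, for the whole second after the job is handed in: Spanner at rest (< 0.1 m/s), let go, hanging on the peg: eye centre within 45 mm of the peg root, in front of the post, shank within 0.5 rad of vertical, eye up, origin over 70 mm high. Fingers hold the tension arm beyond 1.04 rad (stop at 1.10) with over 2 N (all of step 1 and all of step 2 and linear speed of spanner below 0.1 m/s); the arm keeps its last pose, push and grip.
It fails at once if the vase, the jar or the cup is moved more than 20 mm or tipped (distance of any of vase, jar, cup from where it was at the start of the episode above 0.02 m or angle between any of vase, jar, cup's own z axis and vertical above 0.3 rad).
It also fails if it takes over 64 s, if anything falls off the work surface, if the arm or the gripper's body presses on something with over 40 N, if the wrist force passes 120 N, or if a joint passes its speed limit or range.

## Working session

There is one attempt and no reset: what is moved stays moved. The work goes in short steps, each a Python script; the robot and the scene stay as the last script left them, time stands still between calls to the robot, and variables do not carry over. Pictures are saved under pics/ and viewed, at most 10 in all, crops included, and the job is handed in when it is done.

```bash
ls; mkdir -p pics; python3 - <<'E'
from bench import bot, imaging
import cv2
for n in ("top","side"):
    cv2.imwrite(f"pics/{n}0.png", cv2.resize(imaging.capture(n),(800,600),interpolation=cv2.INTER_CUBIC))
    m=imaging.camera_model(n); print(n,m)
E
```

```text
pics
top {'K': array([[409.41553526,   0.        , 280.9270438 ],
       [  0.        , 409.41553526, 212.85863432],
       [  0.        ,   0.        ,   1.        ]]), 'k1': -0.08376849328229827, 'position': array([ 335.15099795,  -27.26129056, 1421.92604303]), 'rotation': array([ 0.06234723,  0.01037923, -1.60021903])}
side {'K': array([[386.77082089,   0.        , 286.85781131],
       [  0.        , 386.77082089, 207.75960985],
       [  0.        ,   0.        ,   1.        ]]), 'k1': -0.05006501874030925, 'position': array([ 355.02658918, -843.22552517,  791.06355665]), 'rotation': array([ 0.90778723,  0.00497518, -0.07701401])}
```

View pics/top0.png

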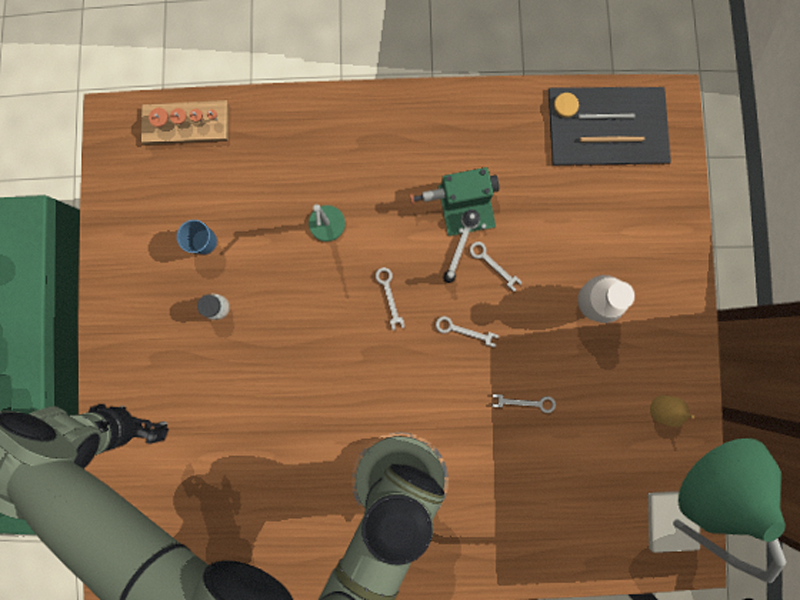

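View pics/side0.png

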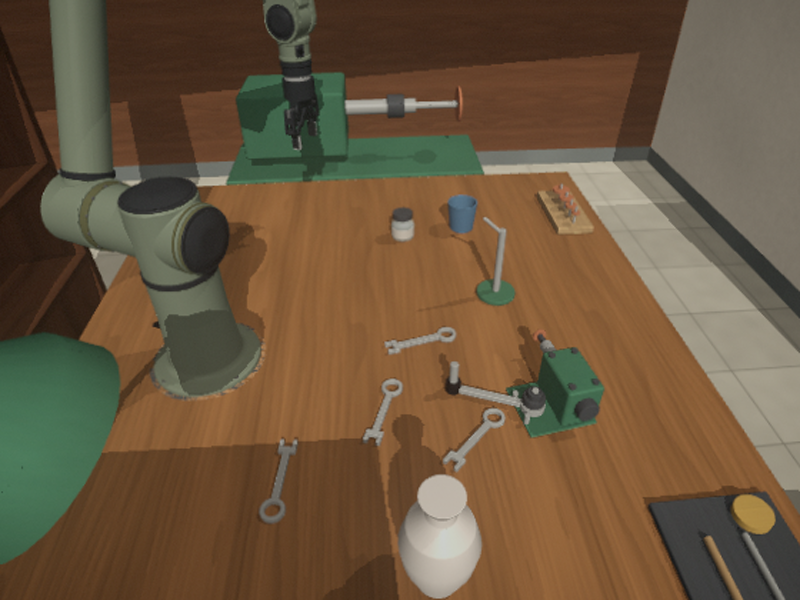

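The top view shows the farthest spanner with its eye at about (479,250) and jaw at (517,285). The pivot is at (471,217), the pin at (449,277), the stand foot at (326,223) and the peg tip at (317,208). The side view shows the peg tip at (487,220), post top at (502,231), pin top at (455,365), and the spanner eye at (493,419) with its jaw at (453,464).

```bash
cat > h.py <<'E'
import numpy as np, cv2
from scipy.spatial.transform import Rotation as Ro
from scipy.optimize import least_squares
def proj(P,m):
    R=Ro.from_euler('xyz',m['rotation']).as_matrix()
    c=(np.atleast_2d(P)-m['position'])@R
    s=np.c_[c[:,0],-c[:,1]]/-c[:,2:3]
    s=s*(1+m['k1']*(s**2).sum(1,keepdims=True))
    return s*[m['K'][0,0],m['K'][1,1]]+m['K'][:2,2]
def onplane(px,m,z):      # native pixel -> xy at height z
    f=lambda q: proj([q[0],q[1],z],m)[0]-px
    R=Ro.from_euler('xyz',m['rotation']).as_matrix(); d=-R[:,2]
    q0=(m['position']+d*(z-m['position'][2])/d[2])[:2]
    return least_squares(f,q0,x_scale=100).x
def tri(obs):             # [(px,model),...] -> xyz, rms px
    r=least_squares(lambda P: np.concatenate([proj(P,m)[0]-p for p,m in obs]),[450,0,80],x_scale=100)
    return r.x, np.sqrt((r.fun**2).mean())
nat=lambda u,v: (np.array([u,v])+.5)/(800/560)-.5   # from 800x600 view
E
python3 - <<'E'
from h import *; from bench import imaging
np.set_printoptions(precision=1,suppress=True)
T=imaging.camera_model("top");S=imaging.camera_model("side")
for n,t,s in [("peg_tip",(317,208),(487,220)),("foot",(326,223),(496,293)),("pintop",(449,277),(455,365)),("eye",(479,250),(493,419)),("jaw",(517,285),(453,464)),("pivot",(471,217),(534,393))]:
    print(n,*tri([(nat(*t),T),(nat(*s),S)]))
for n,t,z in [("eye",(479,250),5),("jaw",(517,285),5),("foot",(326,223),12),("pin",(449,277),75),("piv",(471,217),60),("base",(400,480),0),("vase",(606,300),100),("e2",(443,324),5),("e3",(384,274),5)]: print(n,onplane(nat(*t),T,z))
print(imaging.camera_model("wrist"))
E
```

```text
peg_tip [606.6 157.9 204. ] 3.4109716183804206
foot [631.1 165.3   0.1] 0.05080727640334631
pintop [ 486.1 -128.4   67.1] 1.076591193120097
eye [ 550.7 -208.3    4.7] 0.09303677332922548
jaw [ 464.4 -297.7    5.3] 0.3132728400737352
pivot [ 625.7 -187.5   43.8] 0.059770984704957605
eye [ 551.2 -208.3]
jaw [ 462.6 -297.7]
foot [628.4 163.7]
pin [ 479.6 -127.4]
piv [ 621.9 -185.5]
base [0.5 1.1]
vase [ 413.8 -482.5]
e2 [ 373.2 -114.1]
e3 [499.2  25.4]
{'K': array([[305.5,   0. , 280.9],
       [  0. , 305.5, 206.5],
       [  0. ,   0. ,   1. ]]), 'k1': 0.015451849088815325, 'position': array([128.5, 537.5, 374. ]), 'rotation': array([-0.3,  0. ,  1.2])}
```

```bash
python3 - <<'E'
from h import *; from bench import bot,imaging,solve_ik
import pickle
s=bot.get_state(); print(s['orientation'],s['t'])
y0=s['orientation'][2]; r0=s['orientation']
cam=imaging.camera_model("wrist"); dd=cam['position'][:2]-np.array(s['tcp_pos'])[:2]; a=np.arctan2(dd[1],dd[0])
M={}
for name,P,dirn in [("B",(530,235,270),0),("A",(530,95,270),0),("S",(445,-240,160),0)]:
    for dy in (dirn-a,dirn-a-2*np.pi,dirn-a+2*np.pi):
        o=[r0[0],r0[1],y0+dy]; q=solve_ik(P,o)
        if q is not None: break
    print(name,q)
    if q is None: continue
    bot.move_ptp(P,o)
    m=imaging.camera_model("wrist"); im=imaging.capture("wrist"); M[name]=m
    cv2.imwrite(f"pics/w{name}.png",im)
    cv2.imwrite(f"pics/w{name}x.png",cv2.resize(im,(800,600),interpolation=cv2.INTER_CUBIC))
pickle.dump(M,open("M.pkl","wb")); print(bot.get_state()['t'])
E
```

```text
[-3.14004047e+00 -1.91455861e-04  2.78776956e+00] 0.1
B [ 2.89303711e-01  3.60215992e-01 -4.34509054e-02  1.16648788e+00
  1.42630834e-03 -2.84163329e+00]
A [ 3.93661122e-02  2.81624147e-01 -1.54540564e-01  1.13436279e+00
  1.54067292e-03 -3.09157114e+00]
S [-6.41531040e-01  3.07823297e-01 -4.14999321e-01  8.48734668e-01
  1.36633921e-03  2.51071629e+00]
9.0333
```

View pics/wSx.png

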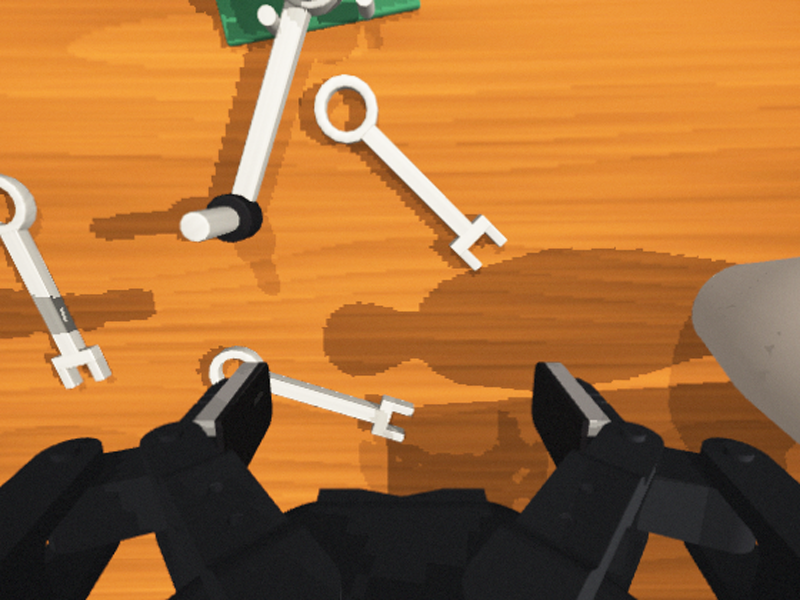

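View pics/wAx.png

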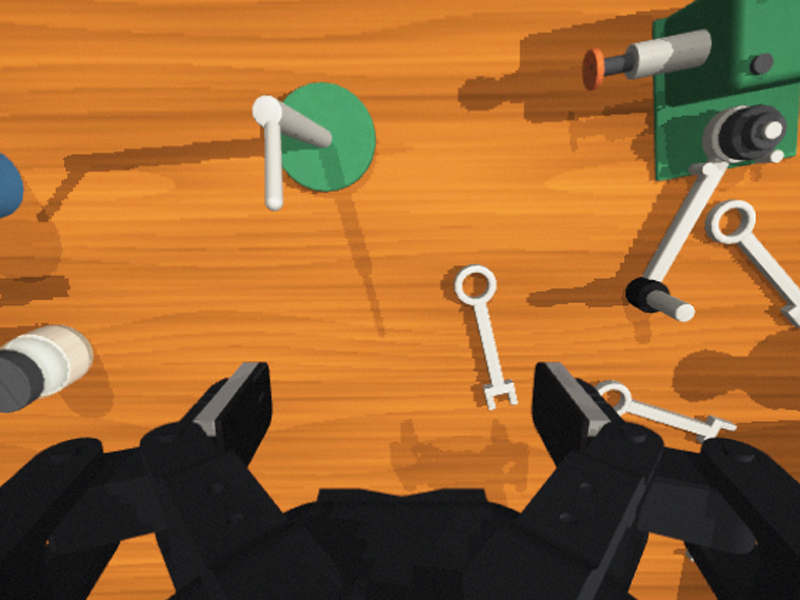

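View pics/wBx.png

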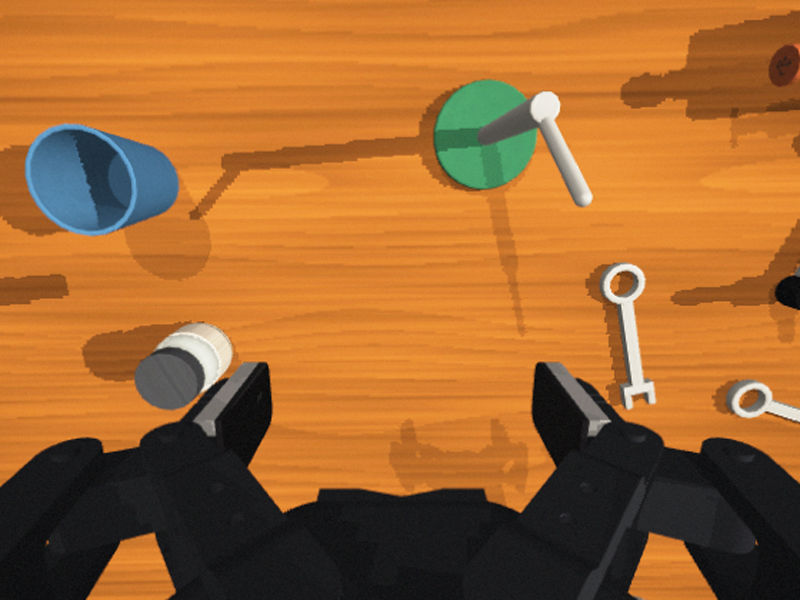

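Wrist view S shows the spanner eye at (346,109), jaw tip middle at (491,255) and pin top at (194,227). View A shows the post top at (266,109), peg tip at (274,203), foot centre at (328,137), pin top at (684,313) and pivot knob at (771,130). View B shows the post top at (545,107), peg tip at (584,199) and foot at (486,134).

```bash
python3 - <<'E'
from h import *; from bench import imaging,solve_ik
import pickle
np.set_printoptions(precision=1,suppress=True)
M=pickle.load(open("M.pkl","rb")); A,B,S=M['A'],M['B'],M['S']
tip,e1=tri([(nat(274,203),A),(nat(584,199),B)]); post,e2=tri([(nat(266,109),A),(nat(545,107),B)])
print("tip",tip,e1,onplane(nat(274,203),A,209),onplane(nat(584,199),B,209))
print("post",post,e2,onplane(nat(266,109),A,175),onplane(nat(545,107),B,175))
print("foot",onplane(nat(328,137),A,12),onplane(nat(486,134),B,12))
pin,e3=tri([(nat(194,227),S),(nat(684,313),A)]); print("pin",pin,e3,onplane(nat(194,227),S,75),onplane(nat(684,313),A,75))
print("eye",onplane(nat(346,109),S,8),onplane(nat(733,222),A,8),"jaw",onplane(nat(491,255),S,8), "shank",onplane(nat(368,135),S,9),onplane(nat(461,230),S,9))
E
```

```text
tip [586.4 151.1 210.8] 0.008173306868243033 [586.3 151.6] [586.3 150.4]
post [630.4 161.2 175.6] 0.5018320144117625 [630.9 161.3] [630.  160.9]
foot [630.7 156.9] [631.3 160.7]
pin [ 487.9 -133.4   74.7] 0.05292091735062078 [ 487.9 -133.6] [ 487.9 -133.2]
eye [ 553.2 -207. ] [ 552.8 -207.9] jaw [ 459.8 -302. ] shank [ 537.7 -220.4] [ 477.2 -281. ]
```

```bash
cat >> h.py <<'E'
tip=np.array([586.3,151.,209]); post=np.array([630.6,161.,175])
syaw=np.arctan2(post[1]-tip[1],post[0]-tip[0]); sx=np.array([np.cos(syaw),np.sin(syaw),0])
root=np.r_[post[:2],173]-8*sx; u=(np.array([0,0,1])-sx)/np.sqrt(2)
SP=np.array([510.7,-250.,0]); spyaw=0.788; ZT=3.
def pickpose(z,flip): return [SP[0],SP[1],z],[np.pi,0,spyaw+np.pi*flip]
def hangpose(s,t,flip):   # eye at root+s*u, spanner tilted t eye up
    Rs=Ro.from_euler('z',syaw)*Ro.from_euler('y',-t)
    org=root+s*u-Rs.apply([60,0,5])
    Rt=Rs*Ro.from_euler('z',np.pi*flip)*Ro.from_euler('x',np.pi)
    return org+Rs.apply([0,0,ZT]),Rt.as_euler('xyz'),Rt
pivot=np.array([627.5,-188.1]); pin=np.array([487.9,-133.4])
E
python3 - <<'E'
from h import *; from bench import bot,solve_ik
np.set_printoptions(precision=2,suppress=True)
print("syaw",syaw,"root",root)
for f in (1,0,-1):
    print(f,"pick",solve_ik(*pickpose(3,f)))
    for t in (.6,.785,.95):
        print("  ",t,*[solve_ik(*hangpose(s,t,f)[:2]) for s in (110,12)])
E
```

```text
syaw 0.22201261624079474 root [622.8  159.24 173.  ]
1 pick [-0.59  0.61 -0.4   0.56  0.   -1.37]
   0.6 [ 0.06 -0.09 -0.93  0.13  0.09 -0.13] [ 0.09  0.17 -0.89 -0.09  0.08 -0.11]
   0.785 [ 0.04 -0.08 -1.13 -0.25  0.13 -0.13] [ 0.07  0.23 -1.08 -0.52  0.1  -0.1 ]
   0.95 [ 0.02  0.03 -1.3  -0.7   0.16 -0.12] [ 0.06  0.39 -1.22 -0.98  0.13 -0.09]
0 pick [-0.59  0.61 -0.4   0.56  0.    1.77]
   0.6 [ 0.06 -0.09 -0.93  0.13  0.09  3.01] [ 0.09  0.17 -0.89 -0.09  0.08  3.03]
   0.785 [ 0.04 -0.08 -1.13 -0.25  0.13  3.01] [ 0.07  0.23 -1.08 -0.52  0.1   3.04]
   0.95 [ 0.02  0.03 -1.3  -0.7   0.16  3.03] [ 0.06  0.39 -1.22 -0.98  0.13  3.05]
-1 pick [-0.59  0.61 -0.4   0.56  0.   -1.37]
   0.6 [ 0.06 -0.09 -0.93  0.13  0.09 -0.13] [ 0.09  0.17 -0.89 -0.09  0.08 -0.11]
   0.785 [ 0.04 -0.08 -1.13 -0.25  0.13 -0.13] [ 0.07  0.23 -1.08 -0.52  0.1  -0.1 ]
   0.95 [ 0.02  0.03 -1.3  -0.7   0.16 -0.12] [ 0.06  0.39 -1.22 -0.98  0.13 -0.09]
```

```bash
python3 - <<'E'
from h import *; from bench import bot,imaging
bot.grip(0.6)
bot.move_ptp(*pickpose(70,1))
print(bot.movel(pickpose(ZT,1)[0],max_speed=80,threshold=8), bot.get_state()['tcp_pos'])
bot.grip(0.0,80); s=bot.get_state(); print(s['opening'],s['gripper_force'])
bot.movel(pickpose(200,1)[0],max_speed=200)
s=bot.get_state(); print(s['opening'],s['gripper_force'],s['contact_force'])
p,o,_=hangpose(110,.785,1); bot.move_ptp(p,o)
s=bot.get_state(); print(s['opening'],s['gripper_force'],s['contact_force'],s['tcp_pos'],p,s['t'])
m=imaging.camera_model("side"); im=imaging.capture("side"); tp=imaging.capture("top")
a=cv2.resize(im[90:240,270:420],(500,500),interpolation=cv2.INTER_CUBIC)   # side crop
cv2.imwrite("pics/c1.png",a); print(proj(tip,m),proj(root,m))
E
```

```text
False [ 511.08577598 -250.24580202    3.40640864]
0.10649012568600942 78.58315229415894
0.10075410817523592 78.30150604248047 [-0.2994928   0.81228329 -1.21619836]
0.10243811463567629 78.35408091545105 [ 0.06176244  0.13833048 -0.3881899 ] [507.77037582 132.63087743 207.25996419] [506.90103403 133.07698285 206.95745853] 16.6917
[[339.4142709  153.21220119]] [[349.75969135 161.62797023]]
```

View pics/c1.png

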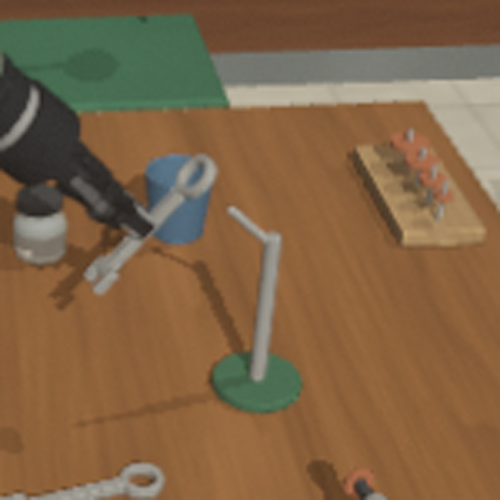

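The spanner is held with its eye at crop (197,175), native (329.1,142.5). The peg tip is at (231,209), as predicted. I'll check the eye's predicted pixel and then slide it on.

```bash
python3 - <<'E'
from h import *; from bench import bot,imaging
m=imaging.camera_model("side"); pe=proj(root+110*u,m)[0]; print(pe)
if np.abs(pe-[329.1,142.5]).max()<2.5:
    print("hit",bot.movel(hangpose(40,.785,1)[0],max_speed=80,threshold=6))
    print(bot.get_state()['contact_force'],bot.get_state()['tcp_pos'],hangpose(40,.785,1)[0])
    im=imaging.capture("side"); cv2.imwrite("pics/c2.png",cv2.resize(im[90:240,270:420],(600,600),interpolation=cv2.INTER_CUBIC))
E
```

```text
[327.66597566 142.71986485]
hit False
[-0.0500959  -0.91569356 -0.73991267] [555.03572531 143.92606794 157.56743064] [555.18365559 143.97599449 157.45998384]
```

View pics/c2.png

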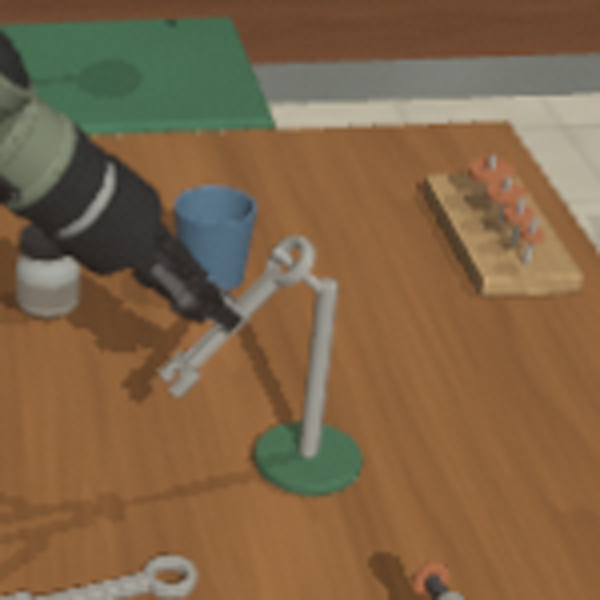

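The peg tip now shows inside the eye at about (285,256), so the eye is on the peg. Next I slide it down, release, back off and check.

```bash
python3 - <<'E'
from h import *; from bench import bot,imaging
print("hit",bot.movel(hangpose(13,.785,1)[0],max_speed=60,threshold=8), bot.get_state()['contact_force'])
p,o,R=hangpose(13,.785,1)
bot.grip(0.45)
z=R.as_matrix()[:,2]; p=np.array(bot.get_state()['tcp_pos'])
bot.movel(p-70*z,max_speed=150)
im=imaging.capture("side"); print(bot.get_state()['t'],bot.get_state()['tcp_pos'])
cv2.imwrite("pics/c3.png",cv2.resize(im[90:240,270:420],(600,600),interpolation=cv2.INTER_CUBIC))
E
```

```text
hit False [ 0.63551315 -0.30000659 -0.47537817]
19.525 [526.25038882 137.31965685 188.3411991 ]
```

View pics/c3.png

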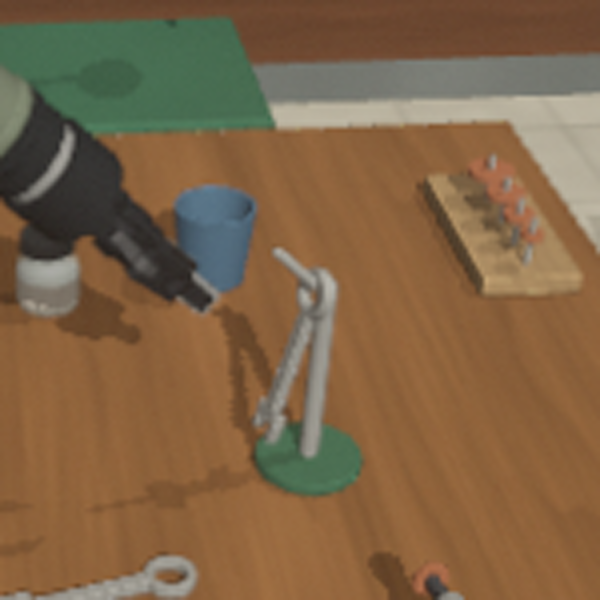

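The spanner hangs with its eye at the peg root, leaning about 16 degrees from the post and possibly still swinging. I'll wait and compare.

```bash
python3 - <<'E'
from h import *; from bench import bot,imaging
cr=lambda im:im[150:215,325:365]
bot.dwell(.8); a=imaging.capture("side"); bot.dwell(.5); b=imaging.capture("side"); t=imaging.capture("top")
print(np.abs(cr(a).astype(int)-cr(b)).max(), bot.get_state()['t'])
z=lambda im,n:cv2.resize(im,n,interpolation=cv2.INTER_CUBIC)
cv2.imwrite("pics/c4.png",np.hstack([z(cr(b),(369,600)),z(t[125:185,200:243],(430,600))]))
m=imaging.camera_model("top"); print((proj([root,tip,post],m)-[200,125])*10+[369,0]); m=imaging.camera_model("side"); print((proj([root,tip,post],m)-[325,150])*9.23)
E
```

```text
5 20.975
[[592.29506182 222.90286602]
 [603.33612589 314.76862091]
 [585.24787709 196.93998732]]
[[228.53195114 107.32616521]
 [133.04372039  29.648617  ]
 [251.11911641  98.40783687]]
```

View pics/c4.png

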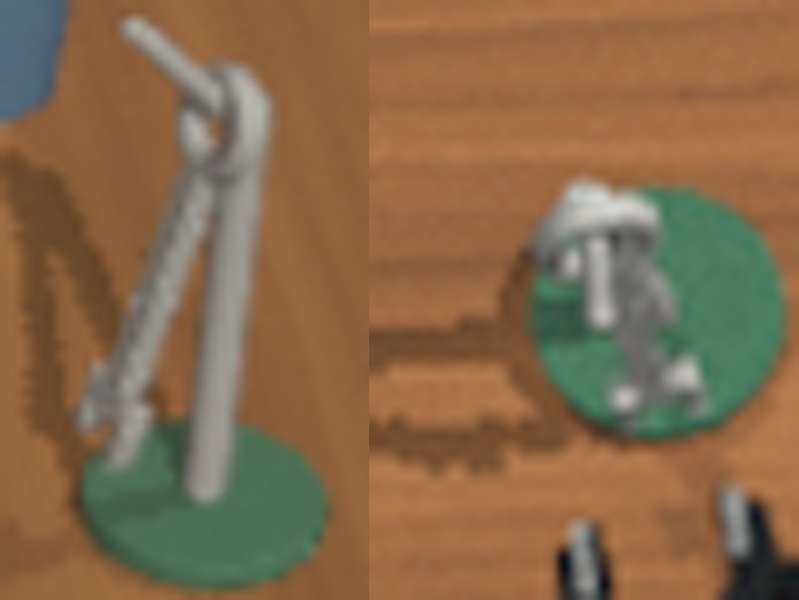

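```bash
python3 - <<'E'
from h import *; from bench import imaging
np.set_printoptions(precision=2,suppress=True)
T=imaging.camera_model("top");S=imaging.camera_model("side")
sp=lambda u,v:np.array([u,v])/9.23+[325,150]-.45
tp=lambda u,v:(np.array([u,v])-[369,0])/10+[200,125]-.45
Rz=Ro.from_euler('z',-syaw).as_matrix(); loc=lambda P:Rz@(P-np.r_[post[:2],0])
# systematic offset check on the tip
t0,e=tri([(tp(603,322),T),(sp(133,27),S)]); print("tip",t0,e)
E,e=tri([(tp(600,222),T),(sp(225,118),S)]); J,e2=tri([(tp(660,390),T),(sp(115,430),S)])
off=tip-t0; print("eye local",loc(E+off),e,"jaw",loc(J+off),e2,"len",np.linalg.norm(E-J),"tilt",np.arccos((E-J)[2]/np.linalg.norm(E-J)), "root d",np.linalg.norm(E+off-root))
E
```

```text
tip [585.06 152.2  210.9 ] 0.014668541921595642
eye local [ -7.4   -1.85 169.23] 0.5249859238304477 jaw [-35.61   3.57  42.83] 0.283841491034183 len 129.6233649788474 tilt 0.22347817721162383 root d 4.2465993448842925
```

The spanner rests still in its hanging position: tilt about 0.22 rad, eye about 4 mm from the peg root and in front of the post. Now the tension arm.

```bash
cat > g.py <<'E'
from h import *; from bench import bot,imaging
d=pin-pivot; ph0=np.arctan2(d[1],d[0]); Rr=np.hypot(*d)
def pose(th,z=37): 
    a=ph0+th; return [pivot[0]+Rr*np.cos(a),pivot[1]+Rr*np.sin(a),z],[np.pi,0,a]
def ft(th):
    a=ph0+th; f=np.array(bot.get_state()['contact_force']); return f[:2]@[-np.sin(a),np.cos(a)], f[:2]@[np.cos(a),np.sin(a)], f[2]
E
python3 - <<'E'
from g import *
np.set_printoptions(precision=2,suppress=True)
s=bot.get_state(); R=Ro.from_euler('xyz',s['orientation']).as_matrix()
bot.movel(np.array(s['tcp_pos'])-50*R[:,2],max_speed=200)
bot.grip(0.6)
bot.move_ptp(*pose(0,130))
print("hit",bot.movel(pose(0)[0],max_speed=80,threshold=6), bot.get_state()['tcp_pos'])
bot.grip(0,30); s=bot.get_state(); print(s['opening'],s['gripper_force'],ft(0))
for th in np.arange(.1,1.01,.1):
    bot.movel(pose(th)[0],rot=pose(th)[1],max_speed=60)
    print(round(th,2),np.array(ft(th)),bot.get_state()['opening'])
print(bot.get_state()['t'],bot.get_state()['tcp_pos'],pose(1.0))
E
```

```text
hit False [ 488.37 -133.6    37.49]
0.17723312777796393 29.224912226200104 (np.float64(-1.3216117694174645), np.float64(0.3254146457750702), np.float64(4.33333367490809))
0.1 [-3.19  0.92  5.46] 0.1825503407851082
0.2 [-3.31  0.97  5.59] 0.17699569682504993
0.3 [-3.91  1.48  7.02] 0.17773999828843806
0.4 [-4.37  0.5   7.12] 0.17951994114360872
0.5 [-4.34  0.43  8.05] 0.17924035516381437
0.6 [-5.04  1.73  9.38] 0.17873493604754792
0.7 [-6.04  1.38  9.31] 0.1769715704060365
0.8 [-6.14  1.6  10.24] 0.1754530379614803
0.9 [-6.58  1.17 10.69] 0.1801343523194579
1.0 [-6.45  2.69 11.18] 0.17734514251012728
28.4417 [ 504.4  -275.03   37.32] ([np.float64(506.0453352318158), np.float64(-276.01481334819516), 37], [3.141592653589793, 0, np.float64(3.7681458569927853)])
```

```bash
python3 - <<'E'
from g import *
np.set_printoptions(precision=2,suppress=True)
for th in np.arange(1.03,1.2,.02):
    bot.movel(pose(th)[0],rot=pose(th)[1],max_speed=30); bot.dwell(.15)
    f=np.array(ft(th)); print(round(th,2),f,bot.get_state()['opening'])
    if f[0]<-18: break
bot.dwell(.5); s=bot.get_state(); p=np.array(s['tcp_pos'])
print(ft(th),s['gripper_force'],np.arctan2(*(p[:2]-pivot)[::-1])-ph0+2*np.pi,s['t'])
b=imaging.capture("side"); t=imaging.capture("top"); z=lambda im,n:cv2.resize(im,n,interpolation=cv2.INTER_CUBIC)
cv2.imwrite("pics/c5.png",np.hstack([z(b[140:340,280:440],(400,500)),z(t[125:225,200:280],(400,500))]))
E
```

```text
1.03 [-7.01  1.74 10.25] 0.1840716663175463
1.05 [-7.47  2.22 10.31] 0.17949431311786948
1.07 [-6.78  2.42 10.07] 0.1795948530578152
1.09 [-7.12  1.83  9.84] 0.18088026458064432
1.11 [-10.79   1.76  12.53] 0.18064920572139498
1.13 [-16.62   1.55  18.97] 0.18076074955852767
1.15 [-22.78   0.79  24.79] 0.17884119189775677
(np.float64(-23.930734079665974), np.float64(1.4096370030620584), np.float64(24.74125142526261)) 33.89253795146942 1.0917461222543388 31.7917
```

View pics/c5.png

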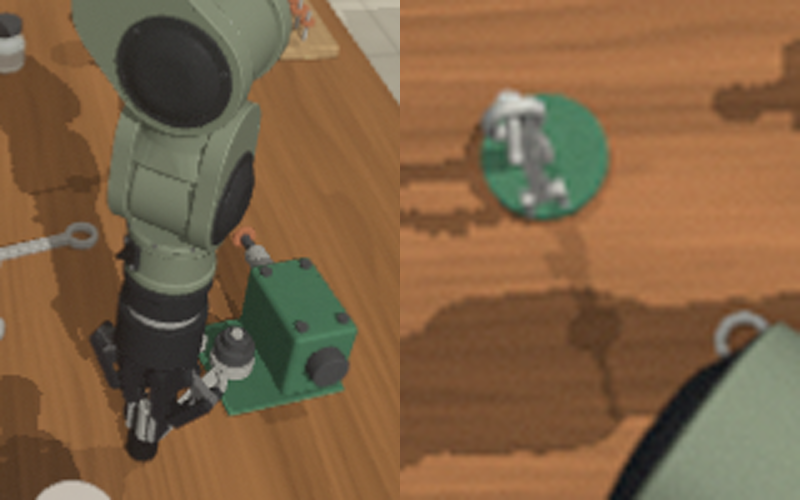

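The sharp force rise at 1.10 rad shows the arm hard on its stop, gripped by the fingers. The spanner still hangs on the peg and is not moving.

```bash
python3 -c "
from bench import bot
print(bot.sign_off())"
```

```text
the job is handed in; nothing more can be done
None
```

The spanner hangs by its eye on the peg, let go. The gripper holds the tension arm at its stop, pushing with about 24 N. I handed the job in at about 32 s of the 64 s limit; the sign-off returned no verdict. By my camera estimate, the eye sits only 2–5 mm inside the limit for being in front of the post.

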